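# Pry open the red-lidded spares tin on the welding bench

### The job

Pick up the flat pry blade with the yellow handle, push its tip under the overhanging front lip of the red-lidded tin and lever that stiff lid up until it stands about half open (some 45 degrees or more). Then lay the blade back down flat on the bench without dropping it, leaving the lid standing open. Touch the red-lidded tin and its lid only with the blade, not with the gripper, and leave the grey-lidded tin shut.

Things in the scene. Friction and masses are not known exactly. Their poses are not given: they have to be found in the camera images.
- pry_blade: Flat pry tool, 0.1 to 0.2 kg, lying on the bench left or right of the tins (a brush is on the other side). Origin on its underside below the grip point, near its centre of mass; x along the tool to the tip, z up. Yellow handle: bar 18 mm wide (y), 24 mm high (z), x -70 to +30 mm. Steel blade 24 mm wide, 4 mm thick, flush with the underside (z 0 to 4 mm), its tip at x = +125 mm.
- red_tin: Dark steel tin with a red lid, fixed to the bench. Origin at the centre of its underside; front faces its own -x, towards the robot; z up. Body 90 mm deep (x), 120 wide (y), 55 high. Shut, the lid's underside is at z = 55 mm and its lip reaches forward to x = -65 mm, overhanging the front wall (x = -45 mm) by 20 mm, with nothing beneath it down to the bench.
- red_lid (a joint): Opening angle of the red lid, rad: 0 shut, grows as the front lip rises, stop at 1.9, starts at 0 to 0.06. Plate 128 mm wide (y), 4 mm thick, 110 mm from hinge to lip; hinged along y at the tin's rear rim (tin x = +45 mm, z = 55 mm). Stiff by friction: about 2 N upward at the lip raises it, and it stays where it is left.
- grey_lid (a joint): Opening angle of the grey lid of the other tin beside the red one, of the same shape and size; to be left shut. Rad: 0 shut, starts at 0 to 0.06.
Things that resemble listed ones, but are neither listed nor needed, are in the scene too. What is shaped like the red_tin but blue, orange or purple is not meant.

How it is judged (in metres and radians):
On the way, in this order (a step that is already met when the one before it is completed fails the run):
1. the pry blade is picked up by the gripper (height (world z) of pry_blade above 0.02 m and contact force between the fingers and pry_blade above 0.5 N), for 0.2 s.
2. the red lid is raised more than 0.3 rad with the blade bearing on it and held in the gripper (value of joint red_lid above 0.3 rad and contact force between pry_blade and red_tin above 0.2 N and contact force between the fingers and pry_blade above 0.5 N), for 0.1 s.
At the end, for the whole second after the job is handed in: The red lid stands open by more than 0.65 rad (37 degrees), the grey lid is shut (under 0.15 rad), and the pry blade lies released, at rest and flat on the bench (origin within 12 mm of the surface, tilt under 0.17 rad), not touching the red-lidded tin (value of joint red_lid above 0.65 rad and value of joint grey_lid below 0.15 rad and height (world z) of pry_blade below 0.012 m and angle between pry_blade's own z axis and vertical below 0.17 rad and linear speed of pry_blade below 0.03 m/s and contact force between pry_blade and red_tin below 0.1 N).
It fails at once if the fingers or the arm press on the red-lidded tin or its lid (over 1 N) (contact force between any of the fingers, the arm and red_tin above 1 N).
It fails at once if the grey lid is raised past 0.15 rad (value of joint grey_lid above 0.15 rad).
It fails at once if the blade is dropped (moving faster than 0.75 m/s with no finger on it, a fall of about 30 mm) (linear speed of pry_blade above 0.75 m/s and contact force between the fingers and pry_blade below 0.05 N).
It also fails if it takes over 58 s, if anything falls off the work surface, if the arm or the gripper's body presses on something with over 40 N, if the wrist force passes 120 N, or if a joint passes its speed limit or range.

### The arm

A 6-joint arm with a two-finger parallel gripper is mounted at the origin on the work surface. World frame = base frame: x ahead of the robot, y to its left, z up, the work surface at z = 0. Lengths are in m, angles in degrees, forces in N, time in s.
With the tool pointing down it reaches from about 0.25 to 0.725 m from the base axis. Payload 9.7 kg.
Tool frame: the origin (TCP) lies midway between the tips of the shut fingers; the grasp point (between the pads) lies 19 mm behind it; z points along the fingers, x is the direction in which the jaws open and shut, and the axes are right-handed (so a half turn about z gives the same grasp; the last joint's range is limited). The gripper opens to 85 mm and grips with 20 to 120 N. Pads are 22 mm wide; open, the fingers measure 114 mm over their backs; the gripper's body (76 mm by 85 mm) begins 54 mm behind the grasp point. The pads swing forward as they close: fully open they stand 13 mm farther back than shut.
Start: joints at [-76.891, 4.979, 10.078, 95.1, 0, 90], TCP at [0.125, -0.536, 0.231] pointing down, gripper open.
Joint ranges: [-179.16, 179.16], [-48.56, 103.87], [-65.8, 70.77], [-126.05, 130.52], [-82.76, 87.17], [-180, 180]. Speed limits (degrees/s): [127.2, 127.2, 147.25, 180, 180, 180].

### API

Orientations are given as [roll, pitch, yaw] about the fixed x, y, z axes, in that order (R = Rz(yaw) Ry(pitch) Rx(roll)).
In Python, from workcell import bot, optics gives the robot as it stands.
- The arm moves only by the shell command python3 -m creep 'ROWS' [FORCE]. ROWS is JSON, a list of rows, each a list of 7 numbers: the shift along the tool's x, y, z in m, then the turn, a rotation vector about the tool's x, y, z in rad, then the opening, from 0 (shut) to 1 (fully open). A call has 1 to 8 rows; each row is the pose to reach, as a shift and turn from the pose commanded when the call began, along the tool's axes at that moment; what a row does not reach only later rows make up. A row lasts 1/10 s, in which the tool goes at most 50 mm and 8.59 degrees, less where a joint would pass 70% of its speed; a pose out of reach is approached as far as the arm can. A call with a gripper value outside its range is refused whole. The fingers move at their own pace and stop on an object; FORCE is the grip in N (left out, the last holds). Time passes only in rows, so rows that repeat a pose let the fingers close. It gives the time, the measured TCP pose, the force and the opening at its end, in the units of the state.
- bot.get_obs(): the state, without advancing time (a new reading comes with each control period).
- optics.camera(name): name is "scene" or "top" or "wrist"; returns the picture (400x640x3 uint8, red, green, blue); there is no depth.
- optics.camera_params(name): a dict with "camera_matrix" (3x3 intrinsics, pixels), "R" (3x3) and "t" (3): a world point X has camera coordinates R X + t; the wrist camera has in their place "mount" (4x4, takes a point from camera to tool coordinates, whose origin is the TCP and whose axes are the tool frame's). Camera axes: x right, y down, z forward; pixel columns grow to the right and rows downward; lengths in m; the calibration is good to about 2 mm. A picture is of the moment at which its call begins: read the wrist's pose just before it. camera_params takes no time and is no camera call.
- bot.job_done(): hands the job in, once; it reports no verdict.
The state is a dict: "time": time; "q": joint angles; "qd": joint speeds; "joint_efforts": joint torques, N m; "ee_pos": TCP position; "tcp_rot": TCP orientation; "wrist_force": force on the tool from outside, world axes, zero at the start; "torque": the same for the moment, N m; "opening": finger opening in m.
Only numpy, scipy, OpenCV 4.12 (cv2) and the standard library are available. Lean on these libraries where they do the work, as an engineer would, in place of code of your own. Each camera call takes 0.05 s, during which the arm holds its last target.

## Working session

There is one attempt and no reset: what is moved stays moved. The work goes in short steps, Python scripts to look and compute and a shell command to move; the robot and the scene stay as the last step left them, time stands still between calls to the robot, and variables do not carry over. Pictures are saved under pics/ and viewed, and the job is handed in when it is done.

```bash
ls; mkdir -p pics; python3 - <<'E'
from workcell import bot, optics
import cv2
print(bot.get_obs())
for n in("scene","top"):
    im=optics.camera(n); cv2.imwrite(f"pics/{n}0.png",im[...,::-1])
    print(n,optics.camera_params(n))
print(optics.camera_params("wrist"))
E
```

```text
pics
{'time': 0.0, 'q': array([-7.68904430e+01,  5.01244446e+00,  1.00343416e+01,  9.51012987e+01,
        9.95201466e-05,  8.99999744e+01]), 'qd': array([ 0.00478086,  0.01277174, -0.03832187, -0.01776357,  0.03500016,
       -0.07160667]), 'joint_efforts': array([ 9.82831298e-04, -5.20386314e+01,  4.64804113e+01,  1.60882669e-02,
        1.34305305e-04,  1.10084767e-05]), 'ee_pos': array([ 0.12469328, -0.53543068,  0.23056918]), 'tcp_rot': array([-1.79999900e+02,  7.94015828e-02, -7.68904174e+01]), 'wrist_force': array([ 0.68254518,  0.00843152, -0.65397198]), 'torque': array([-0.02680329, -0.01565065, -0.04688817]), 'opening': 0.08549785967054928}
scene {'camera_matrix': array([[362.30144306,   0.        , 319.23581415],
       [  0.        , 362.30144306, 200.24522936],
       [  0.        ,   0.        ,   1.        ]]), 'R': array([[ 0.73267203,  0.68038428,  0.01639914],
       [ 0.5245253 , -0.54915355, -0.65061785],
       [-0.43366451,  0.48529126, -0.75922822]]), 't': array([-0.34404824, -0.21969302,  1.28326851])}
top {'camera_matrix': array([[405.33284266,   0.        , 324.96488101],
       [  0.        , 405.33284266, 190.65871233],
       [  0.        ,   0.        ,   1.        ]]), 'R': array([[-0.01015062, -0.99991894,  0.00768639],
       [-0.98540832,  0.00869664, -0.16998473],
       [ 0.16990411, -0.00929968, -0.98541672]]), 't': array([-0.01248625,  0.51623568,  0.98868396])}
{'camera_matrix': array([[327.4348633 ,   0.        , 322.01176875],
       [  0.        , 327.4348633 , 205.99801357],
       [  0.        ,   0.        ,   1.        ]]), 'mount': array([[ 9.99999447e-01,  8.56140688e-04,  6.09944444e-04,
        -1.07981983e-03],
       [-1.00477283e-03,  9.49005251e-01,  3.15258662e-01,
        -8.01525625e-02],
       [-3.08934712e-04, -3.15259101e-01,  9.49005587e-01,
        -1.42834296e-01],
       [ 0.00000000e+00,  0.00000000e+00,  0.00000000e+00,
         1.00000000e+00]])}
```

View pics/scene0.png

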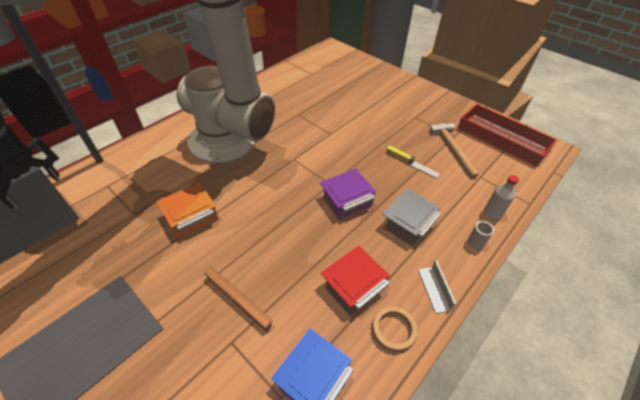

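View pics/top0.png

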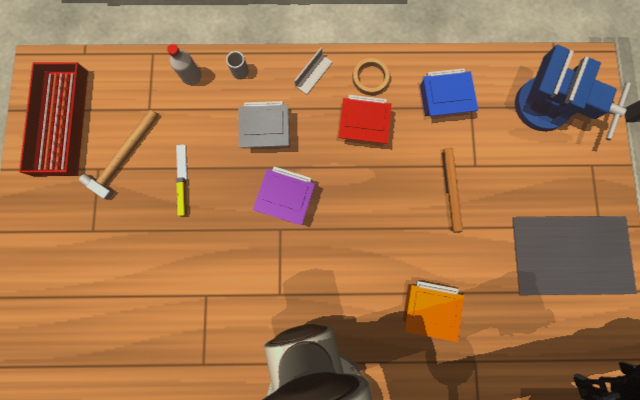

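The top view shows the red lid at about (366,120), the grey lid at (264,127) and the purple decoy at (285,196). The blade's yellow handle is at (181,198) with its tip up at (181,146), pointing +x. Next I'll measure these.

```bash
cat > h.py <<'E'
import numpy as np, cv2
from workcell import bot, optics
from scipy.spatial.transform import Rotation as Ro
def cam(n):
    p=optics.camera_params(n); K=np.array(p["camera_matrix"])
    if n=="wrist":
        o=bot.get_obs(); T=np.eye(4); T[:3,:3]=Ro.from_euler('xyz',o['tcp_rot'],degrees=True).as_matrix(); T[:3,3]=o['ee_pos']
        M=T@p["mount"]; R=M[:3,:3].T; t=-R@M[:3,3]
    else: R,t=np.array(p["R"]),np.array(p["t"])
    return K,R,t
def onplane(c,uv,z):
    K,R,t=c; C=-R.T@t; d=(R.T@np.linalg.inv(K)@np.c_[np.atleast_2d(uv),np.ones(len(np.atleast_2d(uv)))].T).T
    return C+d*((z-C[2])/d[:,2])[:,None]
def proj(c,X):
    K,R,t=c; p=(R@np.atleast_2d(X).T).T+t; p=(K@p.T).T; return p[:,:2]/p[:,2:]
E
python3 - <<'E'
from h import *
for n in("top","scene"):
    im=cv2.imread(f"pics/{n}0.png"); c=cam(n); hsv=cv2.cvtColor(im,cv2.COLOR_BGR2HSV)
    def biggest(m,roi=None):
        k,_=cv2.findContours(m.astype(np.uint8)*255,0,2); return max(k,key=cv2.contourArea)
    H,S,V=cv2.split(hsv)
    red=((H<4)|(H>175))&(S>200)&(V>120)
    yel=(H>24)&(H<34)&(S>180)&(V>120)
    xs=np.arange(640)
    if n=="top": red[:,:300]=0
    else: red[:240]=0; red[:,450:]=0; red[:,:300]=0
    for name,m,z in(("red",red,.059),("yel",yel,.024)):
        k=biggest(m); r=cv2.minAreaRect(k); b=cv2.boxPoints(r)
        print(n,name,cv2.contourArea(k)); print(np.c_[b,onplane(c,b,z)].round(3)); print(onplane(c,[r[0]],z).round(4))
    g=(S<50)&(V>110)
    if n=="top":
        g[:, :170]=0; g[:,195:]=0; g[:130]=0;g[190:]=0
        k=biggest(g); r=cv2.minAreaRect(k); b=cv2.boxPoints(r); print("blade",np.c_[b,onplane(c,b,.004)].round(3))
        gg=(S<50)&(V>60)&(V<200); gg[:,:230]=0; gg[:,300:]=0; gg[:100]=0; gg[160:]=0
        k=biggest(gg); r=cv2.minAreaRect(k); b=cv2.boxPoints(r); print("grey",np.c_[b,onplane(c,b,.059)].round(3))
    x0,y0,w,h=(160,60,260,180) if n=="top" else (300,130,180,200)
    cv2.imwrite(f"pics/{n}z.png",cv2.resize(im[y0:y0+h,x0:x0+w],None,fx=3,fy=3,interpolation=2))
E
```

```text
top red 1786.5
[[ 3.38493e+02  1.37181e+02  6.53000e-01 -5.30000e-02  5.90000e-02]
 [ 3.43206e+02  9.82980e+01  7.58000e-01 -6.70000e-02  5.90000e-02]
 [ 3.91228e+02  1.04119e+02  7.41000e-01 -1.93000e-01  5.90000e-02]
 [ 3.86515e+02  1.43002e+02  6.36000e-01 -1.76000e-01  5.90000e-02]]
[[ 0.6967 -0.1225  0.059 ]]
top yel 181.0
[[1.75937e+02 1.82102e+02 5.46000e-01 3.70000e-01 2.40000e-02]
 [1.82563e+02 1.81881e+02 5.46000e-01 3.53000e-01 2.40000e-02]
 [1.83666e+02 2.14978e+02 4.59000e-01 3.46000e-01 2.40000e-02]
 [1.77040e+02 2.15199e+02 4.59000e-01 3.62000e-01 2.40000e-02]]
[[0.5022 0.3576 0.024 ]]
blade [[1.77e+02 1.45e+02 6.51e-01 3.80e-01 4.00e-03]
 [1.86e+02 1.45e+02 6.51e-01 3.55e-01 4.00e-03]
 [1.86e+02 1.81e+02 5.52e-01 3.51e-01 4.00e-03]
 [1.77e+02 1.81e+02 5.52e-01 3.74e-01 4.00e-03]]
grey [[2.39e+02 1.03e+02 7.47e-01 2.04e-01 5.90e-02]
 [2.88e+02 1.03e+02 7.46e-01 7.70e-02 5.90e-02]
 [2.88e+02 1.46e+02 6.30e-01 7.60e-02 5.90e-02]
 [2.39e+02 1.46e+02 6.31e-01 2.01e-01 5.90e-02]]Traceback (most recent call last):
  File "<stdin>", line 13, in <module>
  File "<stdin>", line 5, in biggest
ValueError: max() iterable argument is empty
```

View pics/topz.png

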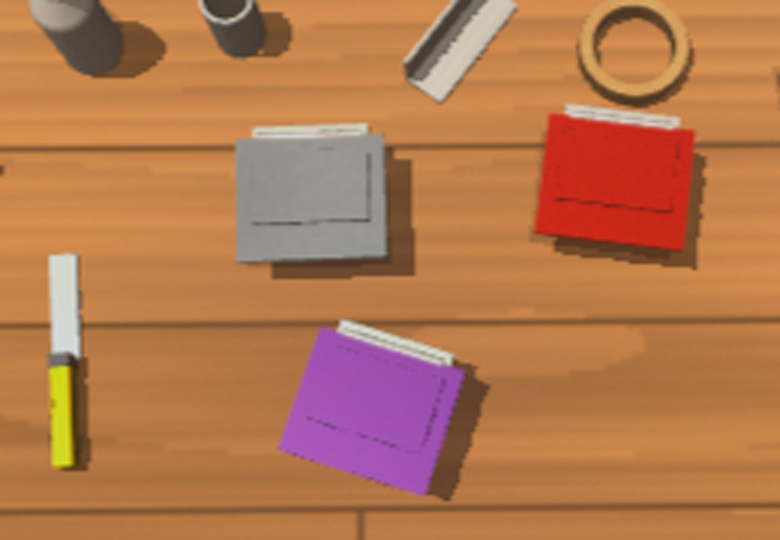

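```bash
python3 -m creep '[[0,-0.05,0,0,0,0,1],[-0.03,-0.09,0,0,0,0,1],[-0.03,-0.09,0,0,0,0,1]]' 40; python3 - <<'E'
from h import *
o=bot.get_obs();print(o['q'].round(1),o['ee_pos'],o['tcp_rot'])
E
```

```text
time: 0.4
ee_pos: [0.2084, -0.4831, 0.2312]
tcp_rot: [-180.0, 0.1, -76.7]
wrist_force: [0.2, -0.4, 0.4]
opening: 0.085
[-66.7   1.8   6.7  95.    0.1 100. ] [ 0.20836922 -0.48308341  0.23117431] [-1.79953972e+02  8.66787223e-02 -7.66736555e+01]
```

```bash
python3 -m creep '[[-0.03,-0.022,0,0,0,-0.145,1],[-0.06,-0.045,0,0,0,-0.29,1],[-0.09,-0.067,0,0,0,-0.435,1],[-0.12,-0.09,0,0,0,-0.58,1],[-0.15,-0.112,0,0,0,-0.725,1],[-0.18,-0.135,0,0,0,-0.87,1],[-0.21,-0.157,0,0,0,-1.01,1],[-0.245,-0.18,0,0,0,-1.15,1]]'; cat >> h.py <<'E'
def delta(target,yaw):
    "print tool-axes shift/turn from measured pose to tool-down pose at target with yaw deg"
    o=bot.get_obs(); R=Ro.from_euler('xyz',o['tcp_rot'],degrees=True).as_matrix()
    d=R.T@(np.array(target)-o['ee_pos']); G=Ro.from_euler('xyz',[180,0,yaw],degrees=True).as_matrix()
    print("t",o['time'],"q",o['q'].round(1),"shift",d.round(4),"turn",Ro.from_matrix(R.T@G).as_rotvec().round(3),"F",o['wrist_force'].round(2),"tau",o['torque'].round(2),"open",round(o['opening'],4))
E
python3 -c "
from h import *
delta([.45,.20,.23],94)"
```

```text
time: 1.2
ee_pos: [0.3255, -0.2056, 0.2311]
tcp_rot: [180.0, 0.0, -10.7]
wrist_force: [0.0, -0.1, 0.1]
opening: 0.0853
t 1.2 q [-32.3 -17.4 -10.3  97.   -0.   68.4] shift [ 0.0469 -0.4217  0.001 ] turn [ 0.     0.    -1.828] F [ 0.03 -0.06  0.15] tau [-0.06 -0.01 -0.03] open 0.0853
```

```bash
python3 -m creep '[[0.005,-0.045,0,0,0,-0.145,1],[0.01,-0.09,0,0,0,-0.29,1],[0.015,-0.135,0,0,0,-0.435,1],[0.02,-0.18,0,0,0,-0.58,1],[0.025,-0.225,0,0,0,-0.725,1],[0.03,-0.27,0,0,0,-0.87,1],[0.035,-0.315,0,0,0,-1.01,1],[0.04,-0.36,0,0,0,-1.15,1]]'; python3 -c "
from h import *
delta([.48,.33,.23],94)"
```

```text
time: 2.0
ee_pos: [0.4335, 0.141, 0.2312]
tcp_rot: [180.0, 0.0, 55.2]
wrist_force: [0.5, -0.4, 0.4]
opening: 0.0852
t 2.0 q [18.  -7.9 -2.5 95.3 -0.  52.8] shift [ 0.1818 -0.0695  0.0012] turn [ 0.     0.    -0.677] F [ 0.55 -0.41  0.39] tau [-0.08 -0.06 -0.04] open 0.0852
```

```bash
python3 -m creep '[[0.036,-0.014,0,0,0,-0.14,1],[0.072,-0.028,0,0,0,-0.28,1],[0.108,-0.042,0,0,0,-0.42,1],[0.144,-0.056,0,0,0,-0.56,1],[0.18,-0.07,0,0,0,-0.68,1],[0.18,-0.07,0,0,0,-0.68,1],[0.18,-0.07,0,0,0,-0.68,1]]'; python3 - <<'E'
from h import *
delta([.5,.35,.2],94); c=cam("wrist"); im=optics.camera("wrist")[...,::-1].copy(); cv2.imwrite("pics/w1.png",im)
H,S,V=cv2.split(cv2.cvtColor(im,cv2.COLOR_BGR2HSV))
def big(m): k,_=cv2.findContours(m.astype(np.uint8)*255,0,2); return max(k,key=cv2.contourArea)
k=big((H>22)&(H<36)&(S>150)&(V>90)); r=cv2.minAreaRect(k); b=cv2.boxPoints(r)
print(np.c_[b,onplane(c,b,.024)].round(3), onplane(c,[r[0]],.024).round(4))
E
```

```text
time: 2.7
ee_pos: [0.4795, 0.327, 0.2302]
tcp_rot: [-179.9, 0.1, 93.9]
wrist_force: [0.1, -1.0, -0.4]
opening: 0.0856
t 2.7 q [34.3  9.3 14.8 95.5 -0.  30.4] shift [0.0216 0.0221 0.0302] turn [-0.002  0.001 -0.002] F [ 0.12 -0.97 -0.38] tau [0.01 0.03 0.01] open 0.0856
[[3.41e+02 1.59e+02 4.58e-01 3.47e-01 2.40e-02]
 [3.55e+02 1.59e+02 4.57e-01 3.62e-01 2.40e-02]
 [3.55e+02 2.34e+02 5.44e-01 3.70e-01 2.40e-02]
 [3.41e+02 2.34e+02 5.45e-01 3.54e-01 2.40e-02]] [[0.4997 0.358  0.024 ]]
```

View pics/w1.png

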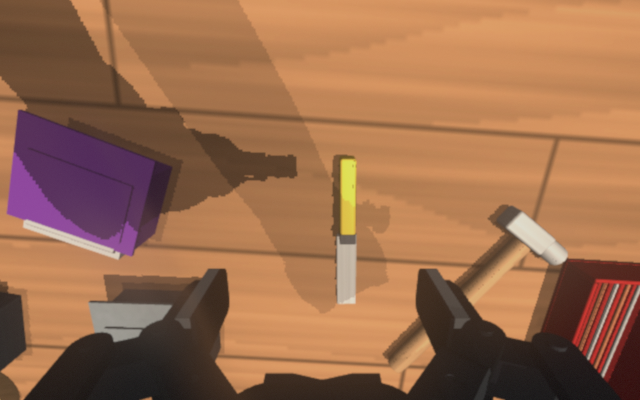

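```bash
python3 -c "
from h import *
delta([.536,.3605,.06],94.5)"
```

```text
t 2.75 q [34.2  9.2 14.7 95.5 -0.  30.4] shift [0.0305 0.0588 0.1707] turn [-0.001  0.001 -0.012] F [-0.65 -0.33  0.4 ] tau [-0.    0.01  0.03] open 0.0853
```

```bash
python3 -m creep '[[0.01,0.02,0.04,0,0,-0.006,0.7],[0.02,0.04,0.08,0,0,-0.011,0.7],[0.03,0.059,0.12,0,0,-0.011,0.7],[0.03,0.059,0.15,0,0,-0.011,0.7],[0.03,0.059,0.171,0,0,-0.011,0.7],[0.03,0.059,0.171,0,0,-0.011,0.7],[0.03,0.059,0.171,0,0,-0.011,0.7]]'; python3 - <<'E'
from h import *
delta([.536,.3605,.004],94.5); im=optics.camera("wrist")[...,::-1].copy(); cv2.imwrite("pics/w2.png",im)
E
```

```text
time: 3.45
ee_pos: [0.5366, 0.3597, 0.0614]
tcp_rot: [180.0, -0.0, 94.4]
wrist_force: [-0.0, 0.2, 0.2]
opening: 0.0594
t 3.45 q [33.8 18.1  6.5 78.4 -0.  29.4] shift [ 0.0008 -0.0006  0.0574] turn [ 0.001 -0.    -0.002] F [-0.04  0.18  0.19] tau [ 0.06 -0.05 -0.03] open 0.0594
```

View pics/w2.png

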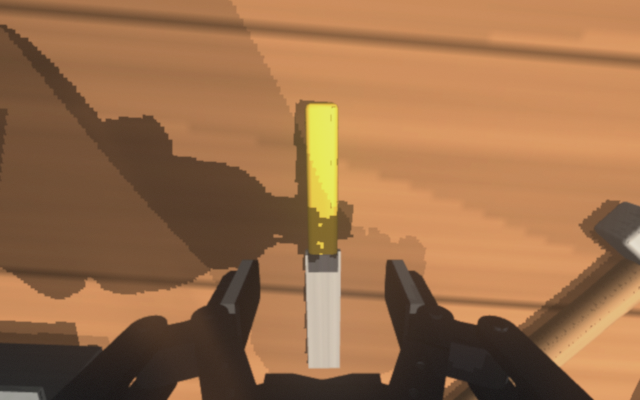

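The handle is centred between the fingers (column 322) and parallel to them, so I'm descending and gripping.

```bash
python3 -m creep '[[0,0,0.02,0,0,0,0.7],[0,0,0.04,0,0,0,0.7],[0,0,0.05,0,0,0,0.7],[0,0,0.057,0,0,0,0.7],[0,0,0.057,0,0,0,0.7],[0,0,0.057,0,0,0,0.5]]' 100; python3 -m creep '[[0,0,0,0,0,0,0],[0,0,0,0,0,0,0],[0,0,0,0,0,0,0],[0,0,0,0,0,0,0],[0,0,0,0,0,0,0],[0,0,0,0,0,0,0],[0,0,0,0,0,0,0],[0,0,0,0,0,0,0]]' 100;python3 -m creep '[[0,0,-0.02,0,0,0,0],[0,0,-0.04,0,0,0,0],[0,0,-0.06,0,0,0,0],[0,0,-0.09,0,0,0,0],[0,0,-0.12,0,0,0,0],[0,0,-0.15,0,0,0,0],[0,0,-0.15,0,0,0,0],[0,0,-0.15,0,0,0,0]]' 100; python3 - <<'E'
from h import *
delta([.40,.1,.154],82); 
for n in("wrist","scene"):
  im=optics.camera(n)[...,::-1].copy(); cv2.imwrite(f"pics/{n}3.png",im)
E
```

```text
time: 4.1
ee_pos: [0.5369, 0.3608, 0.0044]
tcp_rot: [179.9, -0.0, 94.5]
wrist_force: [-0.5, -0.2, 0.6]
opening: 0.0464
time: 4.9
ee_pos: [0.5369, 0.3609, 0.0045]
tcp_rot: [179.9, -0.0, 94.5]
wrist_force: [-0.6, -0.2, 5.8]
opening: 0.0157
time: 5.7
ee_pos: [0.5367, 0.3607, 0.1536]
tcp_rot: [179.9, -0.0, 94.5]
wrist_force: [-0.4, 0.5, -2.5]
opening: 0.0156
t 5.7 q [33.9 17.5 16.  88.4 -0.  29.4] shift [-0.2493 -0.1566 -0.0007] turn [ 0.001 -0.001  0.218] F [-0.35  0.52 -2.5 ] tau [0.05 0.01 0.02] open 0.0156
```

View pics/wrist3.png

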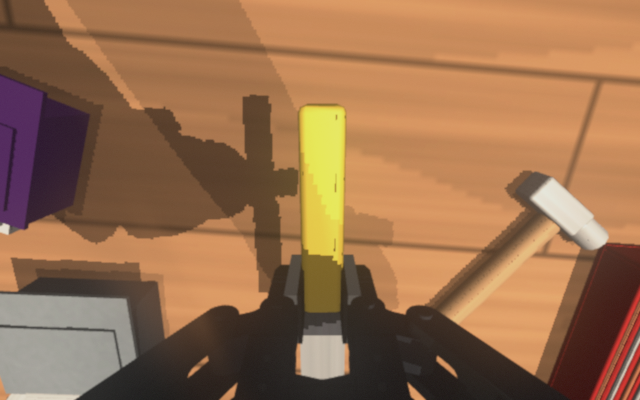

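View pics/scene3.png

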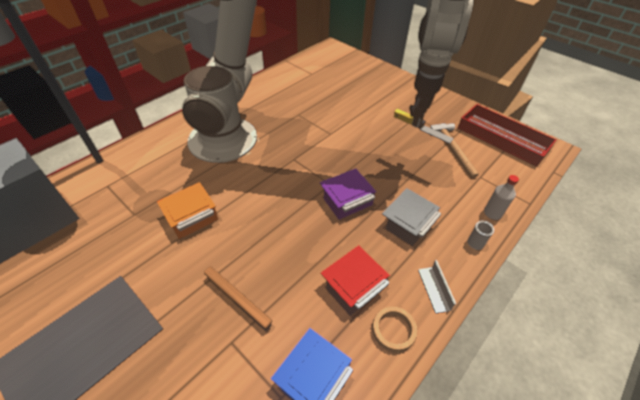

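```bash
python3 - <<'E'
from h import *
pts={}
for n in("top","scene"):
    im=cv2.imread(f"pics/{n}0.png"); H,S,V=cv2.split(cv2.cvtColor(im,cv2.COLOR_BGR2HSV))
    m=((H<6)|(H>172))&(S>180)&(V>90)
    if n=="top": m[:,:300]=0
    else: m[:230]=0; m[:,:310]=0; m[:,420:]=0; m[325:]=0
    k,_=cv2.findContours(m.astype(np.uint8)*255,0,2); k=max(k,key=cv2.contourArea); k=cv2.convexHull(k)
    e=4
    a=cv2.approxPolyDP(k,e,True)[:,0]; print(n,cv2.contourArea(k),a.tolist()); 
im=cv2.imread("pics/scene0.png"); cv2.imwrite("pics/sz.png",cv2.resize(im[230:330,300:420],None,fx=5,fy=5,interpolation=2))
c=cam("scene")
print(proj(c,[[.653,-.053,.059],[.636,-.176,.059],[.741,-.193,.059],[.758,-.067,.059]]).round(1))
E
```

```text
top 1953.0 [[344, 98], [390, 104], [386, 143], [339, 137]]
scene 2025.5 [[359, 247], [387, 276], [350, 305], [322, 273]]
[[357.9 244.5]
 [320.5 271.4]
 [349.4 304.3]
 [388.1 273.1]]
```

View pics/sz.png

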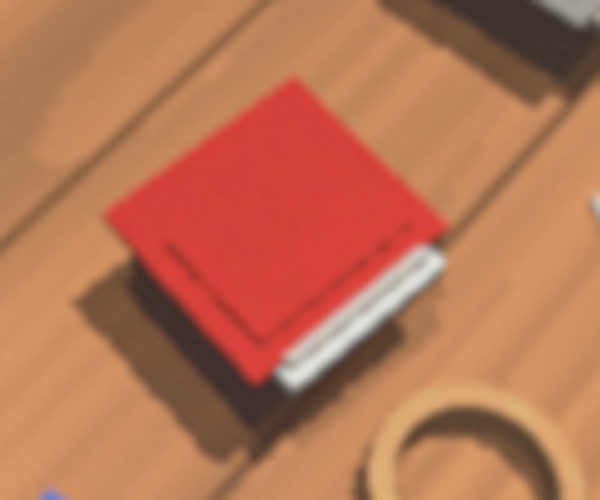

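```bash
python3 -c "
from h import *
delta([.49,-.093,.154],82)"
```

```text
t 5.8 q [33.9 17.6 15.9 88.4  0.  29.4] shift [-0.4483 -0.0813 -0.0016] turn [-0.002  0.001  0.218] F [-0.86  0.2  -2.42] tau [-0.    0.03  0.02] open 0.0158
```

```bash
python3 -m creep '[[-0.03,-0.02,0,0,0,0.03,0],[-0.07,-0.04,0,0,0,0.06,0],[-0.11,-0.06,0,0,0,0.09,0],[-0.15,-0.08,0,0,0,0.12,0],[-0.19,-0.081,0,0,0,0.15,0],[-0.23,-0.081,0,0,0,0.18,0],[-0.27,-0.081,0,0,0,0.218,0],[-0.3,-0.081,0,0,0,0.218,0]]' 110;  python3 -c "
from h import *
delta([.49,-.093,.154],82)"
```

```text
time: 6.6
ee_pos: [0.4782, 0.053, 0.152]
tcp_rot: [-179.9, 0.0, 81.9]
wrist_force: [0.1, 0.3, -0.9]
opening: 0.0155
t 6.6 q [ 6.3 -5.2 -8.9 86.4 -0.  14.5] shift [-0.1429  0.0323 -0.002 ] turn [-0.002  0.001 -0.002] F [ 0.13  0.27 -0.85] tau [ 0.07 -0.11  0.07] open 0.0155
```

```bash
python3 -m creep '[[-0.04,0.01,0,0,0,0,0],[-0.08,0.02,0,0,0,0,0],[-0.12,0.03,0,0,0,0,0],[-0.143,0.032,0,0,0,0,0],[-0.143,0.032,0.03,0,0,0,0],[-0.143,0.032,0.06,0,0,0,0],[-0.143,0.032,0.06,0,0,0,0],[-0.143,0.032,0.06,0,0,0,0]]' 110;  python3 - <<'E'
from h import *
delta([.49,-.093,.042],82)
for n in("top","scene","wrist"):
  im=optics.camera(n)[...,::-1].copy()
  cv2.imwrite(f"pics/{n}4.png",im)
t=cv2.imread("pics/top4.png")[80:240,280:440];s=cv2.imread("pics/scene4.png")[180:340,250:410]
cv2.imwrite("pics/z4.png",cv2.resize(np.hstack([t,s]),None,fx=2.5,fy=2.5,interpolation=2))
E
```

```text
time: 7.4
ee_pos: [0.4901, -0.0907, 0.0928]
tcp_rot: [-179.9, -0.0, 82.0]
wrist_force: [-0.1, 0.8, -1.4]
opening: 0.0156
t 7.4 q [-10.5  -2.4 -12.7  79.8  -0.   -2.5] shift [-0.0023  0.0003  0.0508] turn [-0.002 -0.    -0.   ] F [-0.1   0.8  -1.43] tau [ 0.01 -0.05  0.03] open 0.0156
```

View pics/z4.png

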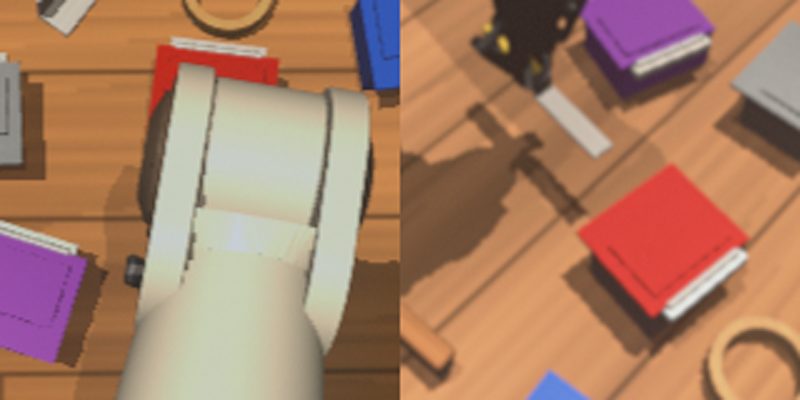

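View pics/wrist4.png

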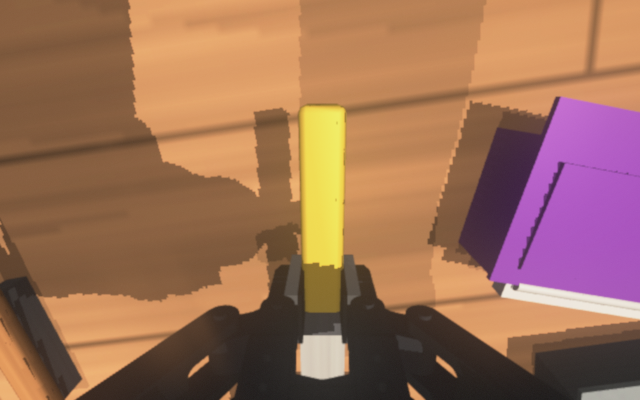

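```bash
python3 - <<'E'
from h import *
c=cam("scene"); o=bot.get_obs(); a=np.radians(-8);u=np.array([np.cos(a),np.sin(a),0]);v=np.array([-u[1],u[0],0])
T=o['ee_pos']
for s in (30,116): print(s,proj(c,[T+u*s/1e3+v*.012+[0,0,-.0005],T+u*s/1e3-v*.012+[0,0,-.0005]]).round(1))
lip=np.array([.6445,-.1145,.059]); print("lip",proj(c,[lip+v*.064,lip-v*.064]))
print((lip-T)@u,(lip-T)@v)
E
```

```text
30 [[313.1 215.2]
 [305.9 219.7]]
116 [[334.6 236.5]
 [327.3 241.5]]
lip [[358.51869433 244.1446311 ]
 [319.88709429 271.74798102]]
0.1547199975232886 -0.002160560884701814
```

```bash
python3 -m creep '[[-0.002,0,0.02,0,0,0,0],[-0.002,0,0.04,0,0,0,0],[-0.002,0,0.05,0,0,0,0],[-0.002,0,0.05,0,0,0,0],[-0.002,0.015,0.05,0,0,0,0],[-0.002,0.03,0.05,0,0,0,0],[-0.002,0.03,0.05,0,0,0,0]]' 120;  python3 - <<'E'
from h import *
delta([.49,-.093,.042],82)
im=optics.camera("scene")[...,::-1].copy()
cv2.imwrite(f"pics/z5.png",cv2.resize(im[190:320,260:410],None,fx=4,fy=4,interpolation=2))
E
```

```text
time: 8.25
ee_pos: [0.5222, -0.0973, 0.0447]
tcp_rot: [179.9, 0.0, 82.0]
wrist_force: [-0.5, 0.2, -1.4]
opening: 0.0153
t 8.25 q [-10.6   2.8 -12.8  74.2   0.   -2.6] shift [-0.0002 -0.0325  0.0026] turn [0.002 0.    0.   ] F [-0.47  0.22 -1.37] tau [ 0.05  0.04 -0.02] open 0.0153
```

View pics/z5.png

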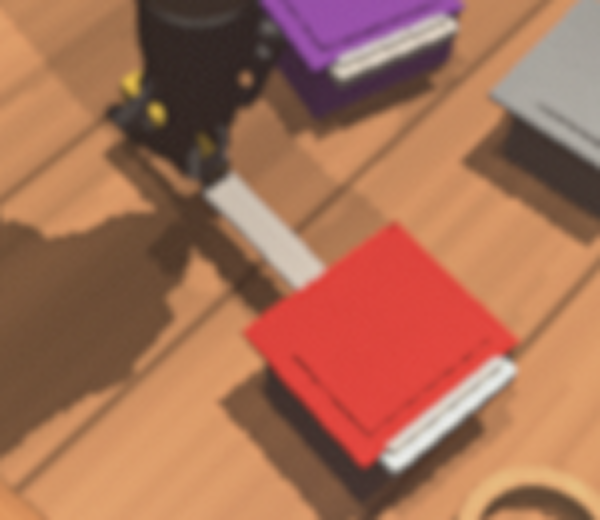

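```bash
python3 -m creep '[[0,0.006,0.001,0,0,0,0],[0,0.012,0.001,0,0,0,0],[0,0.018,0.001,0,0,0,0],[0,0.018,0.001,0,0,0,0]]' 120;  python3 - <<'E'
from h import *
delta([.49,-.093,.042],82)
E
python3 -m creep '[[0,0,-0.004,0,0,0,0],[0,0,-0.008,0,0,0,0],[0,0,-0.012,0,0,0,0],[0,0.001,-0.016,0,0,0,0],[0,0.001,-0.02,0,0,0,0],[0,0.001,-0.024,0,0,0,0],[0,0.001,-0.024,0,0,0,0]]' 120;  python3 - <<'E'
from h import *
delta([.49,-.093,.042],82)
im=optics.camera("scene")[...,::-1].copy()
cv2.imwrite(f"pics/z6.png",cv2.resize(im[190:320,260:410],None,fx=4,fy=4,interpolation=2))
E
```

```text
time: 8.7
ee_pos: [0.5387, -0.0997, 0.0423]
tcp_rot: [180.0, 0.0, 82.0]
wrist_force: [-0.2, 0.3, -2.0]
opening: 0.0153
t 8.7 q [-10.5   5.3 -10.5  74.2  -0.   -2.5] shift [-0.0002 -0.0492  0.0003] turn [ 0.  0. -0.] F [-0.15  0.3  -1.98] tau [ 0.01  0.01 -0.01] open 0.0153
time: 9.4
ee_pos: [0.5391, -0.0997, 0.0668]
tcp_rot: [180.0, -0.0, 82.0]
wrist_force: [-0.4, 0.1, -1.4]
opening: 0.0152
t 9.4 q [-10.5   4.7  -8.4  76.9   0.   -2.5] shift [-0.0002 -0.0496  0.0248] turn [ 0. -0. -0.] F [-0.42  0.14 -1.41] tau [ 0.02  0.1  -0.06] open 0.0152
```

View pics/z6.png

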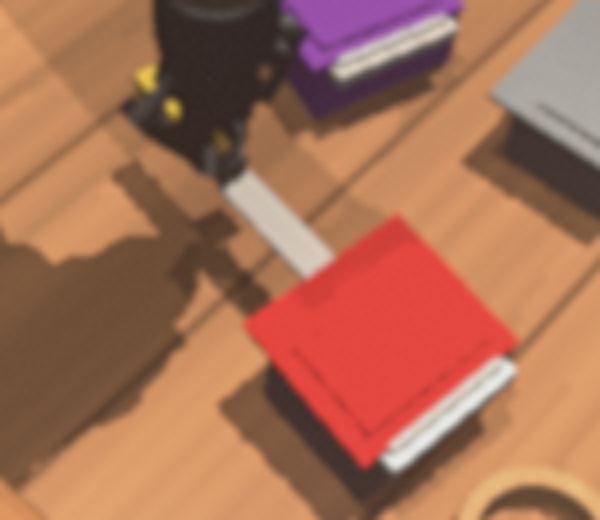

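```bash
python3 -m creep '[[0,0,-0.004,0,0,0,0],[0,0.002,-0.008,0,0,0,0],[0,0.005,-0.012,0,0,0,0],[0,0.01,-0.016,0,0,0,0],[0,0.015,-0.02,0,0,0,0],[0,0.015,-0.02,0,0,0,0]]' 120;  python3 - <<'E'
from h import *
delta([.49,-.093,.042],82)
for n in("scene","wrist"):
  im=optics.camera(n)[...,::-1].copy(); cv2.imwrite(f"pics/{n}7.png",im)
  if n=="scene":cv2.imwrite(f"pics/z7.png",cv2.resize(im[190:320,260:410],None,fx=4,fy=4,interpolation=2))
E
```

```text
time: 10.05
ee_pos: [0.5551, -0.102, 0.0869]
tcp_rot: [179.9, 0.0, 82.0]
wrist_force: [0.3, -0.1, -2.4]
opening: 0.0152
t 10.05 q [-10.4   6.5  -4.3  79.2   0.   -2.4] shift [-0.0002 -0.0657  0.0448] turn [ 0.001  0.    -0.   ] F [ 0.26 -0.13 -2.43] tau [-0.02  0.07 -0.04] open 0.0152
```

View pics/z7.png

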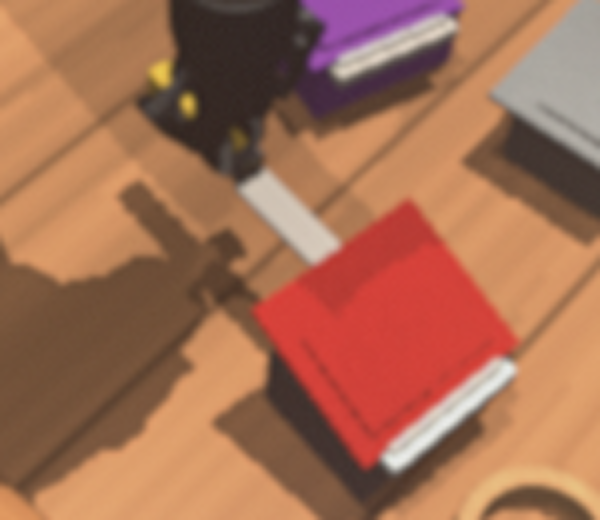

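View pics/wrist7.png

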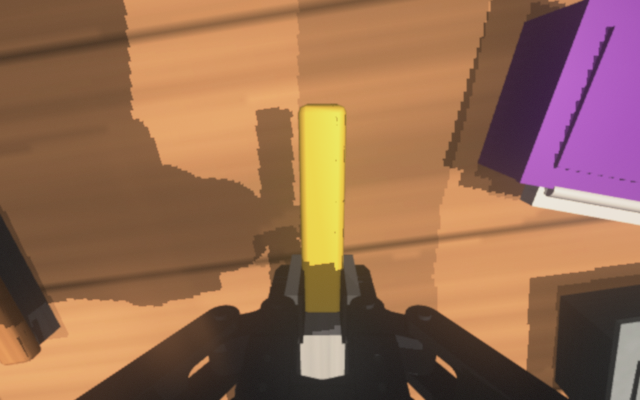

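```bash
python3 -m creep '[[0,0.004,-0.008,0,0,0,0],[0,0.008,-0.016,0,0,0,0],[0,0.012,-0.024,0,0,0,0],[0,0.017,-0.032,0,0,0,0],[0,0.022,-0.04,0,0,0,0],[0,0.03,-0.048,0,0,0,0],[0,0.037,-0.056,0,0,0,0],[0,0.042,-0.064,0,0,0,0]]' 120;  python3 - <<'E'
from h import *
delta([.49,-.093,.042],82)
for n in("scene","wrist"):
  im=optics.camera(n)[...,::-1].copy(); cv2.imwrite(f"pics/{n}8.png",im)
  if n=="scene":cv2.imwrite(f"pics/z8.png",cv2.resize(im[190:320,260:410],None,fx=4,fy=4,interpolation=2))
E
```

```text
time: 10.95
ee_pos: [0.5962, -0.1078, 0.151]
tcp_rot: [180.0, 0.0, 82.0]
wrist_force: [-1.0, -0.3, -2.6]
opening: 0.015
t 10.95 q [-10.2  11.8   8.8  87.   -0.   -2.2] shift [-1.000e-04 -1.072e-01  1.090e-01] turn [ 0.  0. -0.] F [-0.97 -0.33 -2.58] tau [ 0.05  0.44 -0.04] open 0.015
```

View pics/z8.png

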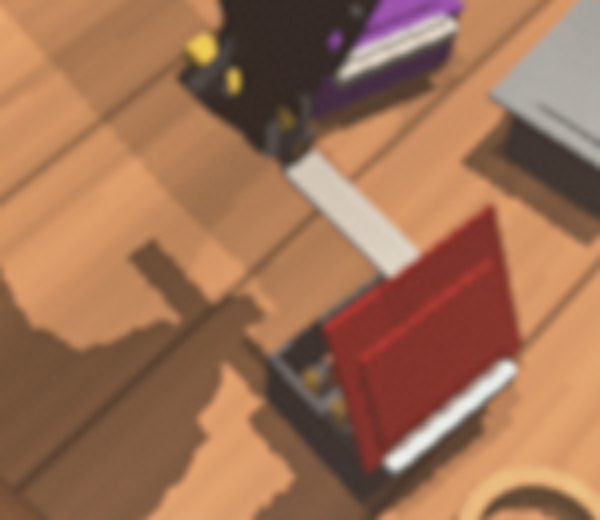

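```bash
python3 - <<'E'
from h import *
c=cam("scene"); a=np.radians(-8);u=np.array([np.cos(a),np.sin(a),0]);v=np.array([-u[1],u[0],0]);h=np.array([.6445,-.1145,.057])+.11*u
for d in(40,50,60,70):
    r=np.radians(d);p=h-.11*np.cos(r)*u+[0,0,.11*np.sin(r)]; print(d,(proj(c,[p+.064*v,p-.064*v])+[0.8,2.4]).round(1).tolist())
E
python3 -m creep '[[0,0,0.008,0,0,0,0],[0,0,0.016,0,0,0,0],[0,0,0.024,0,0,0,0],[0,0,0.024,0,0,0,0],[0,-0.02,0.024,0,0,0,0],[0,-0.05,0.024,0,0,0,0],[0,-0.08,0.024,0,0,0,0],[0,-0.11,0.024,0,0,0,0]]' 120;  python3 - <<'E'
from h import *
delta([.44,-.093,.1],82)
im=optics.camera("scene")[...,::-1].copy(); cv2.imwrite(f"pics/scene9.png",im)
cv2.imwrite(f"pics/z9.png",cv2.resize(im[190:320,260:410],None,fx=4,fy=4,interpolation=2))
E
```

```text
40 [[369.5, 237.5], [328.5, 266.8]]
50 [[374.3, 237.9], [332.7, 267.8]]
60 [[379.7, 239.6], [337.6, 270.2]]
70 [[385.7, 242.5], [343.2, 273.9]]
time: 11.85
ee_pos: [0.4854, -0.0921, 0.1261]
tcp_rot: [-180.0, -0.0, 82.0]
wrist_force: [-0.5, -0.7, -1.2]
opening: 0.0153
t 11.85 q [-10.7  -3.5 -10.1  83.4   0.   -2.7] shift [-0.0072 -0.0448  0.0261] turn [-0. -0. -0.] F [-0.49 -0.68 -1.17] tau [0.02 0.03 0.05] open 0.0153
```

View pics/z9.png

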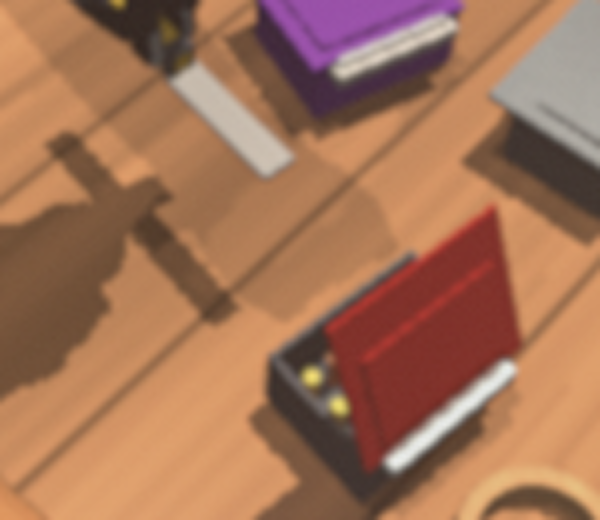

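The lid holds at about 65°, and the blade is clear of it. I'm lowering the blade onto the free bench in front.

```bash
python3 -m creep '[[0,-0.02,0.02,0,0,0,0],[0,-0.03,0.045,0,0,0,0],[0,-0.03,0.07,0,0,0,0],[0,-0.03,0.09,0,0,0,0],[0,-0.03,0.102,0,0,0,0],[0,-0.03,0.108,0,0,0,0],[0,-0.03,0.112,0,0,0,0],[0,-0.03,0.112,0,0,0,0]]' 100;  python3 - <<'E'
from h import *
delta([.455,-.09,.0045],82)
im=optics.camera("wrist")[...,::-1].copy(); cv2.imwrite(f"pics/w10.png",im)
im=optics.camera("scene")[...,::-1].copy()
cv2.imwrite(f"pics/z10.png",cv2.resize(im[170:320,220:410],None,fx=4,fy=4,interpolation=2))
E
```

```text
time: 12.7
ee_pos: [0.4571, -0.0882, 0.0145]
tcp_rot: [180.0, 0.0, 82.0]
wrist_force: [-0.4, -0.8, -0.3]
opening: 0.0152
t 12.7 q [-10.9  -5.  -24.   71.    0.   -2.9] shift [-0.0021 -0.0019  0.01  ] turn [ 0.  0. -0.] F [-0.36 -0.77 -0.32] tau [-0.01 -0.03 -0.02] open 0.0152
```

View pics/z10.png

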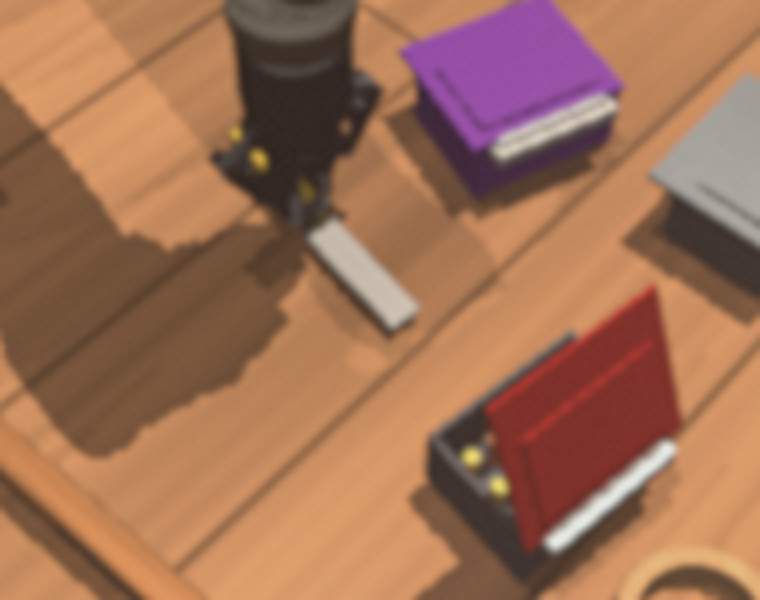

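View pics/w10.png

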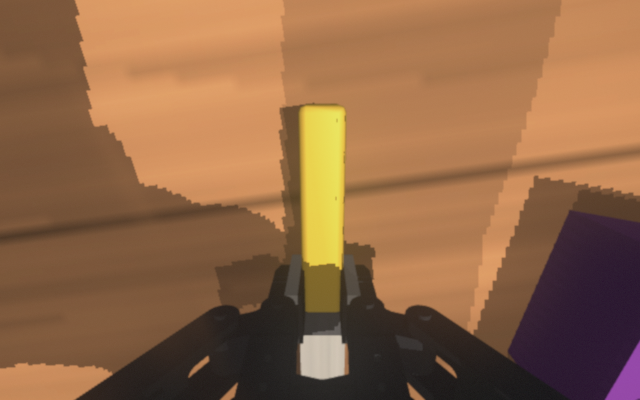

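```bash
python3 -m creep '[[0,0,0.003,0,0,0,0],[0,0,0.006,0,0,0,0],[0,0,0.008,0,0,0,0],[0,0,0.009,0,0,0,0],[0,0,0.0095,0,0,0,0],[0,0,0.0095,0,0,0,0]]' 60
```

```text
time: 13.4
ee_pos: [0.4569, -0.0882, 0.0048]
tcp_rot: [-180.0, 0.0, 82.0]
wrist_force: [-0.7, -0.6, -0.8]
opening: 0.0156
```

```bash
python3 -m creep '[[0,0,0.001,0,0,0,0],[0,0,0.001,0,0,0,0.15],[0,0,0.001,0,0,0,0.3],[0,0,0.001,0,0,0,0.5],[0,0,0.001,0,0,0,0.6],[0,0,0.001,0,0,0,0.6],[0,0,0.001,0,0,0,0.6],[0,0,0.001,0,0,0,0.6]]' 30; python3 -m creep '[[0,0,-0.01,0,0,0,0.6],[0,0,-0.03,0,0,0,0.6],[0,0,-0.06,0,0,0,0.6],[0,0,-0.1,0,0,0,0.6],[0,0,-0.14,0,0,0,0.6],[0,0,-0.15,0,0,0,0.6],[0,0,-0.15,0,0,0,0.6]]'; python3 - <<'E'
from h import *
im=optics.camera("wrist")[...,::-1].copy(); cv2.imwrite(f"pics/w11.png",im)
im=optics.camera("scene")[...,::-1].copy()
cv2.imwrite(f"pics/z11.png",cv2.resize(im[150:320,220:470],None,fx=3,fy=3,interpolation=2))
E
```

```text
time: 14.2
ee_pos: [0.4569, -0.0881, 0.0037]
tcp_rot: [-180.0, -0.0, 82.0]
wrist_force: [0.3, 0.3, -0.2]
opening: 0.0513
time: 14.9
ee_pos: [0.4579, -0.0883, 0.1561]
tcp_rot: [179.8, 0.0, 82.0]
wrist_force: [-0.5, 0.5, -1.0]
opening: 0.0512
```

View pics/z11.png

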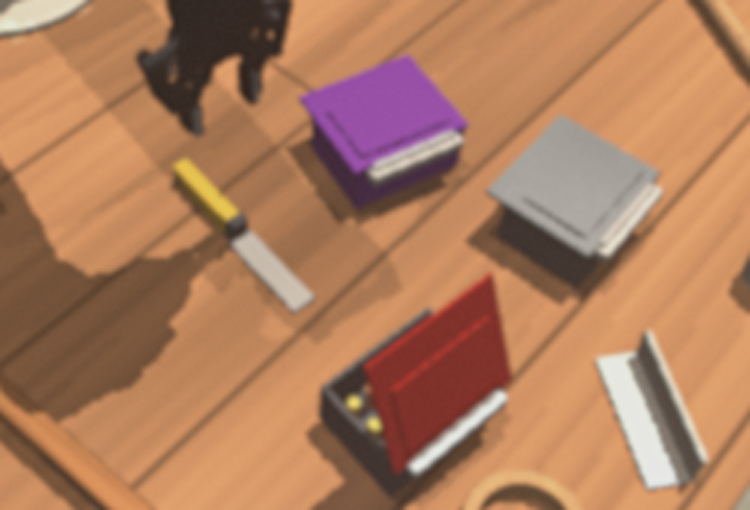

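View pics/w11.png

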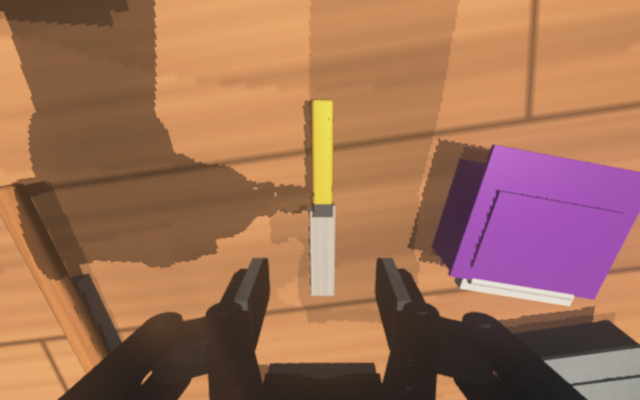

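The blade lies flat and released in front of the tin. The red lid stands open and the grey lid is shut.

```bash
python3 -c "
from workcell import bot
print(bot.job_done(), bot.get_obs()['time'])"
```

```text
the job is handed in; nothing more can be done
the job is handed in; nothing more can be done
```

I gripped the pry blade by its handle, pushed its tip about 11–13 mm under the red lid's lip and raised the lid. I then dropped the blade clear, backed it out and laid it on the bench in front of the tin. The job was handed in at about 15 s of the 58 s allowed; it reports no verdict.

**Last checks, all from pictures:**
- **Red lid:** it stands at roughly 65°, estimated from the lip corners in the scene image, and it held after the blade withdrew.
- **Grey lid:** it looks shut in the last pictures.
- **Blade:** it lies flat, released and clear of the red tin.
- **Grip:** the blade did not visibly turn in the fingers, and the fingers stayed well away from the red tin throughout.

**Disagreements:**
- The scene camera showed things about 2.4 pixels lower in the image than the top camera and arm pose predicted. The shift was about the same for the lip and the blade tip, so I relied on their relative distance.
- The wrist force (about 1.4–2.6 N) was too noisy to show when the blade met the lid, so I judged contact by eye.

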